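# Tare the counting scale with the rivet tray against its stop

### The job

Weigh in the rivet tray on the counting scale: push the tray along the platform, without lifting or tipping it, until it rests against the steel stop plate. Only then reach down into the round well on the scale's console, press the sunken tare key right down for about half a second, and let it come up again. Leave the key in the square well (off) unpressed, and do not disturb the things standing round the scale.

Things in the scene. Friction and masses are not known exactly. Their poses are not given: they have to be found in the camera images.
- scale: Fixed grey counting scale, 165 x 290 mm. Origin under its middle at bench level; z up, y along its length, turned up to 0.3 rad. Console (deck 48 mm high) at the -y end; aluminium platform (40 mm high) from y = -38 mm to +144 mm, open at +y. Two rails along y, 13 mm above the platform and 143 mm apart inside, guide the tray.
- stop_face (a point): Middle of the face of the upright steel stop plate between platform and console, at y = -38 mm on the scale; the plate's top is 61.5 mm above the bench, this point 50 mm. The tray is home when its side lies on this face.
- tray_mid (a point): Loose black steel rivet tray, 0.2 to 0.45 kg, on the platform between the rails (4 mm play each side), 30 to 60 mm short of the stop plate; slides towards the scale's -y. The point is its centre, 14 mm over its underside. Walls 28 mm high (68 mm over the bench), 2 mm thick; 84 mm along the scale's y (sides 42 mm from the point), 135 mm along its x.
- tare_rim (a point): Centre of the rim of the round well: black round shroud on the console, 60 mm outside and 46 mm inside diameter, rim 72 mm above the bench. The tare key is the light grey 43 mm disc 14 mm below the rim; it goes down 5 mm more. It is at the near or the far place on the console, 78 mm from the square well.
- tare_key (a joint): Travel of the tare key in m: 0 up, 0.005 fully down; sprung, 1.5 N to start, 4.5 N fully down, comes up by itself.
- off_rim (a point): Centre of the rim of the square well: a black square shroud, 60 mm outside and 46 mm inside, rim 72 mm above the bench, with the square off key 14 mm below the rim; not to be pressed.
- off_key (a joint): Travel of the off key in m: 0 up, 0.005 fully down; to stay at 0. Sprung like the tare key.
- glue_bottle: Bystander: white flat glue bottle with black nozzle, 32 x 52 x 142 mm, upright on the bench; origin at the centre of its underside.
- mug: Bystander: mug, 86 mm wide, 90 mm high; origin at the centre of its underside.
- wood_blank: Bystander: flat wooden handle blank, 112 x 24 x 8 mm, lying on the bench beside the scale; origin at the centre of its underside.
- hex_key: Bystander: steel L-shaped hex key, 114 x 34 x 8 mm, lying on the bench beside the scale; origin at the centre of its underside.

How it is judged:
By the outcome, as a careful person would: the job done as asked, in the order asked, and still so for the second after the job is handed in, with the robot touching nothing.
It also fails if it takes over 48 s, if anything falls off the work surface, if the arm or the gripper's body presses on something with over 40 N, if the wrist force passes 120 N, or if a joint passes its speed limit or range.

### The arm

A 6-joint arm with a two-finger parallel gripper is mounted at the origin on a cart in front of the work surface, level with it; the furniture and walls round the work are solid. World frame = base frame: x ahead of the robot, y to its left, z up, the work surface at z = 0. Lengths are in m, angles in rad, forces in N, time in s.
With the tool pointing down it reaches from about 0.35 to 0.8 m from the base axis. Payload 7.3 kg.
Tool frame: the origin (TCP) lies midway between the tips of the shut fingers; the grasp point (between the pads) lies 19 mm behind it; z points along the fingers, y is the line along which they close (so a half turn about z gives the same grasp; the last joint's range is limited). The gripper opens to 85 mm and grips with 20 to 120 N. Pads are 22 mm wide; open, the fingers measure 114 mm over their backs; the gripper's body (76 mm by 85 mm) begins 54 mm behind the grasp point. The pads swing forward as they close: fully open they stand 13 mm farther back than shut.
Start: joints at [1.057, 0.342, 1.524, -0, 1.275, -0.146], TCP at [0.189, 0.49, 0.231] pointing down, gripper open.
Joint ranges: [-2.53, 2.53], [-0.77, 2.02], [0.04, 2.7], [-1, 4.14], [0.28, 2.66], [-3.11, 3.11]. Speed limits (rad/s): [2.57, 2.57, 3.14, 3.14, 3.14, 3.14].

### API

Orientations are given as a unit quaternion [w, x, y, z].
In Python, from cell import r gives the robot as it stands.
- The arm moves only by the tool servo_tool, never from a script. Its argument "targets" is a list of rows, each a list of 7 numbers: the shift along the world's x, y, z normalised to -1 to 1, where 1 is 0.025 m, then the turn, a rotation vector about the world's x, y, z normalised to -1 to 1, where 1 is 60 degrees, then the gripper's target within -1 to 1 (fully open at 1, half-way at 0, shut at -1). In form: [[x, y, z, wx, wy, wz, claw], ...]. A call has 1 to 5 rows; each row shifts and turns the commanded pose from where the row before left it; what a row does not reach is not made up. A row lasts 1/10 s, in which the tool goes at most 50 mm and 8.59 degrees, less where a joint would pass 70% of its speed; a pose out of reach is approached as far as the arm can. A call with a number of a shift or a turn outside -1 to 1 is refused whole. A call with a gripper value outside its range is refused whole. The fingers move at their own pace and stop on an object; "force" is the grip in N (left out, the last holds). Time passes only in rows, so rows that do not move let the fingers close. It gives the time, the measured TCP pose, the force, the opening and the grip force at its end, in the units of the state.
- r.read_state(): the state, without advancing time (a new reading comes with each control period).
- r.camera(name): name is "side" or "top"; returns a dict with "color" (400x640x3 uint8, blue, green, red), "fx", "fy", "cx", "cy" (pixels), "distortion" ([k1, k2, p1, p2, k3] as OpenCV has them; the pictures are not rectified), "pose" (4x4, takes a point from camera to world coordinates). Camera axes: x right, y down, z forward; pixel columns grow to the right and rows downward; lengths in m; the calibration is good to about 2 mm. A picture is of the moment at which its call begins. There is no depth.
- r.close_job(): hands the job in; it is judged then, once.
The state is a dict: "time": time; "joint_pos": joint angles; "joint_vel": joint speeds; "effort": joint torques, N m; "tcp_pos": TCP position; "tool_rot": TCP orientation; "force": force on the tool from outside, world axes, zero at the start; "torque": the same for the moment, N m; "opening": opening from 0.0 (shut) to 1.0 (fully open); "grip_force": force on a finger pad.
Only numpy, scipy, OpenCV 4.12 (cv2) and the standard library are available. Lean on these libraries where they do the work, as an engineer would, in place of code of your own. Each camera call takes 0.05 s, during which the arm holds its last target. There are 200 camera calls.

## Working session

There is one attempt and no reset: what is moved stays moved. The work goes in short steps, Python scripts to look and compute and a tool call to move; the robot and the scene stay as the last step left them, time stands still between calls to the robot, and variables do not carry over. Pictures are saved under pics/ and viewed, at most 10 in all, crops included, and the job is handed in when it is done.

Besides the shell and the picture viewer there is one more tool, called after "Emit:" as name([rows], argument=value, ...), one row to a line, values as JSON. servo_tool: Moves the arm, as the interface text tells. Its arguments: {"type":"object","properties":{"targets":{"type":"array"},"force":{"type":"number"}},"required":["targets"]}

```bash
mkdir -p pics; python3 - <<'E'
from cell import r
import cv2,numpy as np
for n in("top","side"):
    c=r.camera(n);cv2.imwrite(f"pics/{n}1.png",c["color"]);np.save(f"{n}.npy",c,allow_pickle=True)
    print(n,c["fx"],c["fy"],c["cx"],c["cy"],c["distortion"],np.round(c["pose"],3).tolist())
s=r.read_state();print(s)
E
```

```text
top 447.6843850164736 447.6843850164736 321.19281780485596 203.5659387933844 [-0.1233872  0.         0.         0.         0.       ] [[0.026, -0.986, 0.168, 0.371], [-1.0, -0.028, -0.01, 0.02], [0.015, -0.167, -0.986, 1.138], [0.0, 0.0, 0.0, 1.0]]
side 501.9500565294468 501.9500565294468 306.6885709572491 190.57193533869778 [0.0198609 0.        0.        0.        0.       ] [[0.89, -0.174, 0.423, 0.031], [-0.457, -0.346, 0.819, -1.029], [0.004, -0.922, -0.387, 0.56], [0.0, 0.0, 0.0, 1.0]]
{'time': 0.1, 'joint_pos': array([ 1.05700941e+00,  3.42639236e-01,  1.52489088e+00, -2.93004973e-05,
        1.27539411e+00, -1.46022233e-01]), 'joint_vel': array([ 3.07413683e-04, -2.32383693e-03, -4.57731780e-03, -5.63454869e-05,
       -1.30029254e-03, -6.33449023e-04]), 'effort': array([ 2.08734491e-03, -4.34444296e+01, -2.46489233e+01, -2.33581595e-04,
        4.71195846e-03, -1.23604704e-05]), 'tcp_pos': array([0.18858175, 0.48959409, 0.23071331]), 'tool_rot': array([-2.02426750e-04,  1.82843589e-01,  9.83141790e-01, -6.34423901e-04]), 'force': array([ 0.75605106, -0.14486868, -0.29136262]), 'torque': array([0.01817521, 0.02073947, 0.01060634]), 'grip_force': 0.0, 'opening': 0.9991269504308207}
```

View pics/top1.png

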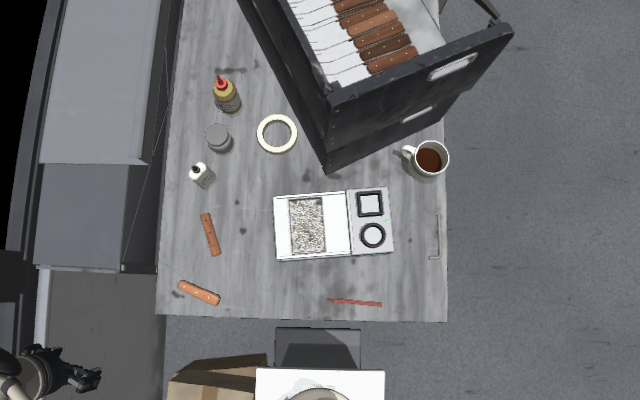

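View pics/side1.png

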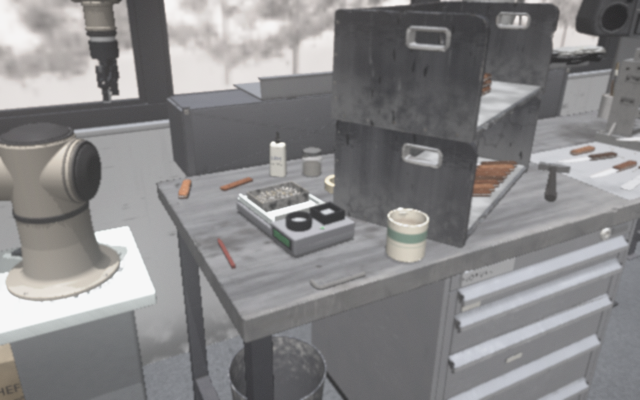

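The top view shows the scale at px (273–394, 187–261), with its console to the right (world −y). The tray is at (308,226), the round well at (373,235), the square well at (370,204) and the mug at (430,158). The side view agrees, with the bin unit behind the scale. Next I'll enlarge the scale to measure it.

```bash
cat > h.py <<'E'
import cv2,numpy as np
def load(n): return np.load(n+".npy",allow_pickle=True).item()
def ray(c,px):
    K=np.array([[c["fx"],0,c["cx"]],[0,c["fy"],c["cy"]],[0,0,1]]);
    u=cv2.undistortPoints(np.array([[px]],float),K,np.array(c["distortion"]))[0,0]
    P=np.array(c["pose"]);return P[:3,3],P[:3,:3]@[u[0],u[1],1]
def plane(c,px,z):
    o,d=ray(c,px);return o+d*(z-o[2])/d[2]
def proj(c,X):
    P=np.linalg.inv(c["pose"]);K=np.array([[c["fx"],0,c["cx"]],[0,c["fy"],c["cy"]],[0,0,1]])
    return cv2.projectPoints(np.array(X,float).reshape(-1,1,3),cv2.Rodrigues(P[:3,:3])[0],P[:3,3],K,np.array(c["distortion"]))[0][:,0]
E
python3 - <<'E'
from h import *
c=load("top")
cv2.imwrite("pics/crop.png",cv2.resize(c["color"][180:270,265:400],None,fx=5.9,fy=5.9,interpolation=cv2.INTER_CUBIC))
for n,p,z in[("tare",(373,235),.072),("off",(370,204),.072),("tray",(308,226),.068),("mug",(430,158),.09),("hex",(355,301),0),("glue",(203,180),0)]:print(n,plane(c,p,z).round(3))
E
```

```text
tare [ 0.48  -0.117  0.072]
off [ 0.555 -0.109  0.072]
tray [0.498 0.039 0.068]
mug [ 0.67  -0.254  0.09 ]
hex [ 0.32  -0.083  0.   ]
glue [0.619 0.319 0.   ]
```

View pics/crop.png

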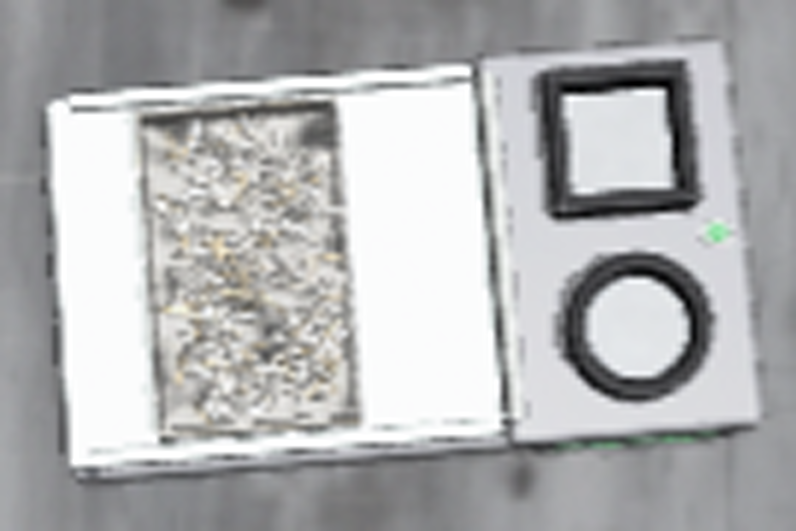

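The crop shows the round well at (638,325), the square well at (620,137), the tray's corners at about (140,113), (338,102), (358,427) and (160,440), and the stop line running (478,65)–(508,440).

```bash
python3 - <<'E'
from h import *
c=load("top")
q=lambda u,v:(265+(u+.5)/5.9-.5,180+(v+.5)/5.9-.5)
P=lambda u,v,z:plane(c,q(u,v),z)[:2]
t=P(638,325,.072);o=P(620,137,.072);print("tare",t,"off",o,np.linalg.norm(t-o))
d=o-t;th=np.arctan2(d[1],d[0]);print("th wells",th)
T=[P(*k,.068) for k in((140,113),(338,102),(358,427),(160,440))]
tm=np.mean(T,0);print("tray",np.round(T,4).tolist(),tm)
for e in (T[1]-T[2],T[0]-T[3]):print("th",np.arctan2(e[1],e[0]),np.linalg.norm(e))
for e in (T[0]-T[1],T[3]-T[2]):print("th",np.arctan2(-e[0],e[1]),np.linalg.norm(e))
a,b=P(480,65,.0615),P(508,440,.0615);e=a-b;print("stop",a,b,np.arctan2(e[1],e[0]))
a,b=P(50,105,.04),P(72,472,.04);e=a-b;print("open end",a,b,np.arctan2(e[1],e[0]))
# model overlay
th=np.mean([th]);
import sys
R=np.array([[np.cos(th),-np.sin(th)],[np.sin(th),np.cos(th)]])
print("scale y of tray - mid wells",R.T@(tm-(t+o)/2), "stop-mid",R.T@((P(480,65,.0615)+P(508,440,.0615))/2-(t+o)/2),"open",R.T@((a+b)/2-(t+o)/2))
E
```

```text
tare [ 0.4805752  -0.11648525] off [ 0.55790039 -0.10849613] 0.07773681015874333
th wells 0.10295309920814366
tray [[0.5631, 0.0891], [0.57, 0.0077], [0.4366, -0.0038], [0.4292, 0.076]] [0.49971201 0.04225858]
th 0.08578840066571018 0.1338301608636193
th 0.09702910575182973 0.13448897010441238
th 0.08459213044031297 0.08167043963138623
th 0.09268227958203588 0.08016056700962094
stop [ 0.58850262 -0.05107392] [ 0.43328856 -0.0651097 ] 0.09018322187450013
open end [0.57044467 0.12906591] [0.41645899 0.11346059] 0.10099785020391597
scale y of tray - mid wells [-0.00351861  0.15593656] stop-mid [-0.00270739  0.05496818] open [-0.00162623  0.23516627]
```

Emit:
servo_tool([
  [0.77,-0.955,0,0,0,-0.066,0],
  [0.77,-0.955,0,0,0,-0.066,0],
  [0.77,-0.955,0,0,0,-0.066,0],
  [0.77,-0.955,0,0,0,-0.066,0],
  [0.77,-0.955,0,0,0,-0.066,0],
])

```text
time: 0.6
tcp_pos: [0.2854, 0.3694, 0.231]
tool_rot: [-0.0, 0.35, 0.937, -0.0]
force: [0.4, 1.1, 0.8]
opening: 0.498
grip_force: 0.0
```

Emit:
servo_tool([
  [0.77,-0.955,0,0,0,-0.066,0],
  [0.77,-0.955,0,0,0,-0.066,0],
  [0.77,-0.955,0,0,0,-0.066,0],
  [0.77,-0.955,0,0,0,-0.066,0],
  [0.77,-0.955,0,0,0,-0.066,0],
])

```text
time: 1.1
tcp_pos: [0.3817, 0.25, 0.2311]
tool_rot: [-0.0, 0.506, 0.862, -0.0]
force: [0.4, 0.1, -0.7]
opening: 0.501
grip_force: 0.0
```

Emit:
servo_tool([
  [0.77,-0.955,0,0,0,-0.066,0],
  [0.77,-0.955,0,0,0,-0.066,0],
  [0.77,-0.955,0,0,0,-0.066,0],
  [0.77,-0.955,0,0,0,-0.066,0],
  [0.77,-0.955,0,0,0,-0.066,0],
])

```text
time: 1.6
tcp_pos: [0.478, 0.1307, 0.231]
tool_rot: [-0.0, 0.647, 0.762, -0.0]
force: [0.3, 0.6, -0.8]
opening: 0.504
grip_force: 0.0
```

Emit:
servo_tool([
  [0.77,-0.955,0,0,0,-0.066,0],
  [0,0,-0.8,0,0,0,0],
  [0,0,-0.8,0,0,0,0],
  [0,0,-0.8,0,0,0,0],
  [0,0,0,0,0,0,0],
])

```text
time: 2.1
tcp_pos: [0.4949, 0.1076, 0.1687]
tool_rot: [-0.002, 0.672, 0.741, -0.002]
force: [-0.4, 0.1, 0.3]
opening: 0.497
grip_force: 0.0
```

```bash
python3 - <<'E'
from cell import r
from h import *
s=r.read_state();print(s["time"],s["tcp_pos"],s["tool_rot"],s["opening"],s["force"])
c=r.camera("side");np.save("side.npy",c);cv2.imwrite("pics/s2.png",cv2.resize(c["color"][80:300,180:480],None,fx=2.6,fy=2.6))
E
```

```text
2.1 [0.49490689 0.10764956 0.16865471] [-0.00212979  0.67204535  0.74050368 -0.00219105] 0.49743039961098634 [-0.39191372  0.11101698  0.25805694]
```

View pics/s2.png

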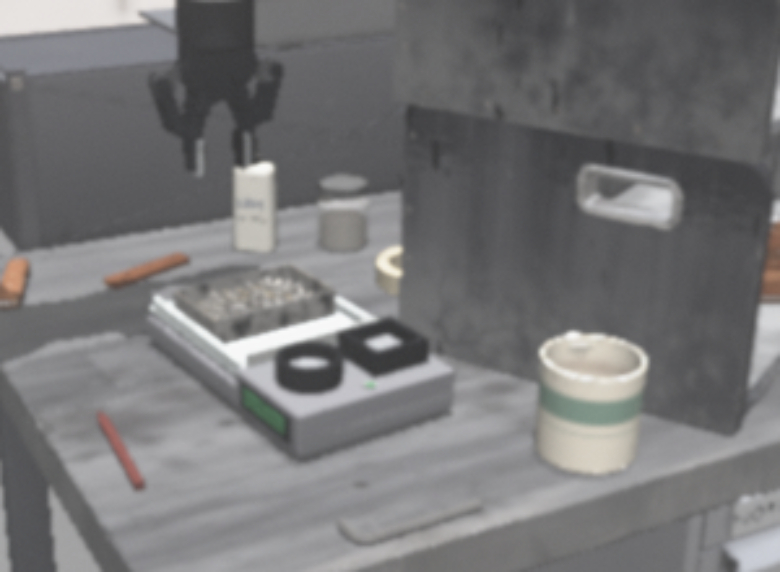

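The gripper is above and behind the tray and clear of everything (fingertips at about (195,170) and (245,160) in this crop). Now descend.

Emit:
servo_tool([
  [0,0,-0.96,0,0,0,0],
  [0,0,-0.96,0,0,0,0],
  [0,0,-0.96,0,0,0,0],
  [0,0,-0.96,0,0,0,0],
  [0,0,-0.96,0,0,0,0],
])

```text
time: 2.65
tcp_pos: [0.4979, 0.1081, 0.0518]
tool_rot: [0.001, 0.672, 0.741, 0.001]
force: [0.1, -1.0, -0.7]
opening: 0.499
grip_force: 0.0
```

Emit:
servo_tool([
  [0.01,-0.12,0,0,0,0,0],
  [0.01,-0.12,0,0,0,0,0],
  [0.01,-0.12,0,0,0,0,0],
  [0.01,-0.12,0,0,0,0,0],
  [0.01,-0.12,0,0,0,0,0],
])

```text
time: 3.15
tcp_pos: [0.4991, 0.0935, 0.0529]
tool_rot: [0.001, 0.672, 0.74, 0.002]
force: [-0.7, 6.9, 4.4]
opening: 0.501
grip_force: 3.5
```

Emit:
servo_tool([
  [-0.01,0.12,0.0,0,0,0,0],
  [-0.01,0.12,0,0,0,0,0],
  [0,0,0,0,0,0,0],
])

```text
time: 3.45
tcp_pos: [0.4974, 0.0992, 0.0514]
tool_rot: [0.0, 0.672, 0.741, -0.0]
force: [-0.3, 0.3, -0.4]
opening: 0.498
grip_force: 0.0
```

Emit:
servo_tool([
  [0,0,-0.1,0,0,0,0],
  [0,0,-0.1,0,0,0,0],
  [0.01,-0.12,0,0,0,0,0],
  [0.01,-0.12,0,0,0,0,0],
  [0.01,-0.12,0,0,0,0,0],
])

```text
time: 3.95
tcp_pos: [0.4981, 0.0898, 0.0461]
tool_rot: [-0.0, 0.672, 0.74, -0.0]
force: [0.3, 1.5, -0.9]
opening: 0.501
grip_force: 0.9
```

Emit:
servo_tool([
  [0.01,-0.12,0,0,0,0,0],
  [0.01,-0.12,0,0,0,0,0],
  [0.01,-0.12,0,0,0,0,0],
  [0.01,-0.12,0,0,0,0,0],
  [0.01,-0.12,0,0,0,0,0],
])

```text
time: 4.45
tcp_pos: [0.4995, 0.0747, 0.0463]
tool_rot: [0.0, 0.672, 0.741, 0.0]
force: [-0.2, 1.4, -1.7]
opening: 0.495
grip_force: 0.9
```

Emit:
servo_tool([
  [0.01,-0.12,0,0,0,0,0],
  [0.01,-0.12,0,0,0,0,0],
  [0.01,-0.12,0,0,0,0,0],
  [0.01,-0.12,0,0,0,0,0],
  [0.01,-0.12,0,0,0,0,0],
])

```text
time: 4.95
tcp_pos: [0.5008, 0.0597, 0.0463]
tool_rot: [0.0, 0.672, 0.741, 0.0]
force: [-0.3, 1.5, -1.4]
opening: 0.503
grip_force: 0.9
```

Emit:
servo_tool([
  [0.01,-0.12,0,0,0,0,0],
  [0.01,-0.12,0,0,0,0,0],
  [0.01,-0.12,0,0,0,0,0],
  [0.01,-0.12,0,0,0,0,0],
  [0.01,-0.12,0,0,0,0,0],
])

```text
time: 5.45
tcp_pos: [0.5021, 0.0447, 0.0463]
tool_rot: [0.0, 0.672, 0.741, 0.0]
force: [-1.4, 2.3, -1.6]
opening: 0.498
grip_force: 0.9
```

Emit:
servo_tool([
  [0.006,-0.06,0,0,0,0,0],
  [0.006,-0.06,0,0,0,0,0],
  [0.006,-0.06,0,0,0,0,0],
  [0.006,-0.06,0,0,0,0,0],
])

```text
time: 5.85
tcp_pos: [0.5026, 0.0389, 0.0463]
tool_rot: [0.0, 0.672, 0.741, 0.0]
force: [-0.9, 1.8, -0.5]
opening: 0.496
grip_force: 1.0
```

Emit:
servo_tool([
  [0.004,-0.04,0,0,0,0,0],
  [0.004,-0.04,0,0,0,0,0],
  [0.004,-0.04,0,0,0,0,0],
])

```text
time: 6.15
tcp_pos: [0.5022, 0.0373, 0.0463]
tool_rot: [-0.001, 0.672, 0.741, 0.0]
force: [-2.3, 13.0, 2.1]
opening: 0.499
grip_force: 6.9
```

Emit:
servo_tool([
  [0.004,-0.04,0,0,0,0,0],
  [0.004,-0.04,0,0,0,0,0],
])

```text
time: 6.35
tcp_pos: [0.5021, 0.0371, 0.0464]
tool_rot: [-0.002, 0.672, 0.741, 0.001]
force: [-2.1, 24.6, 2.2]
opening: 0.502
grip_force: 12.2
```

Emit:
servo_tool([
  [0.004,-0.04,0,0,0,0,0],
  [0.004,-0.04,0,0,0,0,0],
])

```text
time: 6.55
tcp_pos: [0.5021, 0.037, 0.0464]
tool_rot: [-0.003, 0.672, 0.741, 0.002]
force: [-1.3, 34.7, 3.5]
opening: 0.501
grip_force: 17.4
```

The tray is on the stop: the tool stopped and the force rose to 35 N. Back off, rise and shut the fingers.

Emit:
servo_tool([
  [-0.01,0.1,0,0,0,0,0],
  [-0.02,0.2,0,0,0,0,0],
  [-0.04,0.4,0,0,0,0,0],
  [-0.04,0.4,0,0,0,0,0],
  [0,0,0,0,0,0,0],
])

```text
time: 7.05
tcp_pos: [0.5005, 0.0604, 0.0464]
tool_rot: [0.0, 0.672, 0.741, 0.0]
force: [-0.5, -0.8, -0.3]
opening: 0.503
grip_force: 0.0
```

Emit:
servo_tool([
  [0,0,1,0,0,0,0],
  [0,0,1,0,0,0,0],
  [0,0,1,0,0,0,-1],
  [0,0,1,0,0,0,-1],
  [0,0,0,0,0,0,-1],
])

```text
time: 7.55
tcp_pos: [0.5026, 0.0591, 0.1495]
tool_rot: [0.003, 0.672, 0.741, 0.002]
force: [0.1, -0.4, 1.6]
opening: 0.007
grip_force: 0.0
```

```bash
python3 - <<'E'
from cell import r
from h import *
s=r.read_state();print(s["time"],s["tcp_pos"],s["opening"],s["force"])
c=r.camera("top");np.save("top2.npy",c)
cv2.imwrite("pics/t3.png",cv2.resize(c["color"][180:270,265:400],None,fx=5.9,fy=5.9,interpolation=cv2.INTER_CUBIC))
E
```

```text
7.55 [0.50260579 0.05913316 0.14952054] 0.006923436824566223 [ 0.07563712 -0.44062588  1.63440545]
```

View pics/t3.png

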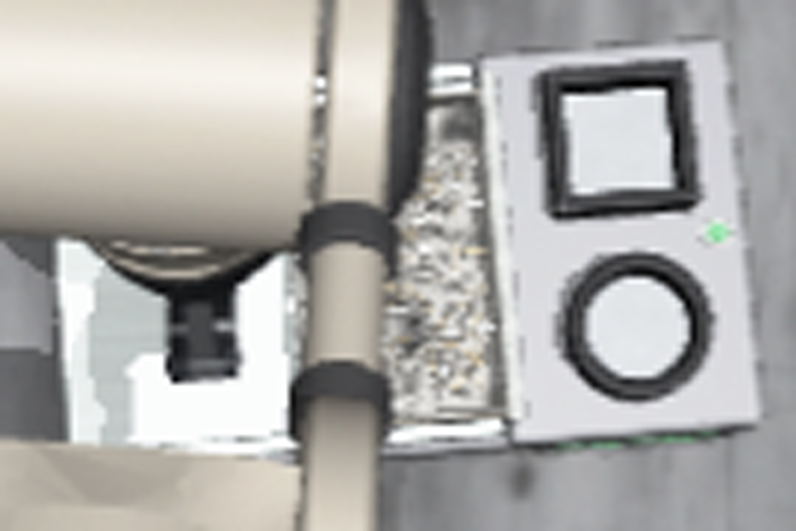

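The tray's right edge is now flush on the stop plate at about (480–508, 95–420). Next, move over the round well.

Emit:
servo_tool([
  [-0.1,-0.88,0,0,0,0,-1],
  [-0.1,-0.88,0,0,0,0,-1],
  [-0.1,-0.88,0,0,0,0,-1],
  [-0.1,-0.88,0,0,0,0,-1],
])

```text
time: 8.0
tcp_pos: [0.4896, -0.0294, 0.1449]
tool_rot: [-0.001, 0.672, 0.741, -0.001]
force: [-0.4, 0.3, 1.2]
opening: 0.003
grip_force: 0.0
```

Emit:
servo_tool([
  [-0.1,-0.88,0,0,0,0,-1],
  [-0.1,-0.88,0,0,0,0,-1],
  [-0.1,-0.88,0,0,0,0,-1],
  [-0.1,-0.88,0,0,0,0,-1],
  [0,0,0,0,0,0,-1],
])

```text
time: 8.5
tcp_pos: [0.4798, -0.1186, 0.145]
tool_rot: [-0.001, 0.673, 0.74, -0.001]
force: [-0.0, -0.0, -0.3]
opening: -0.002
grip_force: 0.0
```

Emit:
servo_tool([
  [0,0,-0.7,0,0,0,-1],
  [0,0,-0.7,0,0,0,-1],
  [0,0,-0.7,0,0,0,-1],
  [0,0,0,0,0,0,-1],
  [0,0,0,0,0,0,-1],
])

```text
time: 9.0
tcp_pos: [0.4803, -0.116, 0.0935]
tool_rot: [-0.001, 0.672, 0.741, -0.0]
force: [0.0, 0.5, -1.0]
opening: -0.002
grip_force: 0.0
```

```bash
python3 - <<'E'
from cell import r
from h import *
s=r.read_state();print(s["time"],s["tcp_pos"],s["opening"],s["force"])
c=r.camera("side")
t=s["tcp_pos"];print("tcp px",(proj(c,t)-[250,170])*6,"rim px",(proj(c,[.4806,-.1165,.072])-[250,170])*6)
a=np.linspace(0,6.283,13)
im=cv2.resize(c["color"][170:260,250:380],None,fx=6,fy=6,interpolation=cv2.INTER_CUBIC)
for R in(.03,.023):
  for p in proj(c,np.c_[.4806+R*np.cos(a),-.1165+R*np.sin(a),.072+0*a]):cv2.circle(im,tuple(int(v) for v in (p-[250,170])*6),2,(0,0,255),-1)
cv2.imwrite("pics/s4.png",im)
E
```

```text
9.0 [ 0.48028249 -0.11601761  0.09345296] -0.001837104991512085 [ 0.00365213  0.45771065 -0.99672494]
tcp px [[287.5787365  221.24500987]] rim px [[289.0665283  273.73748003]]
```

View pics/s4.png

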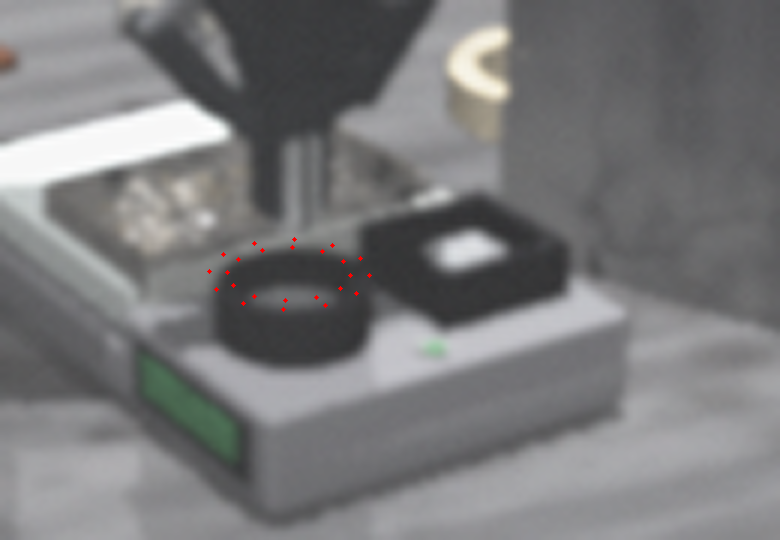

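The fingers at (292,225) stand over the round well, whose rim centre is at about (292,278), to within about 1 mm. Descend.

Emit:
servo_tool([
  [0,0,-0.3,0,0,0,-1],
  [0,0,-0.3,0,0,0,-1],
  [0,0,-0.3,0,0,0,-1],
  [0,0,-0.3,0,0,0,-1],
  [0,0,0,0,0,0,-1],
])

```text
time: 9.55
tcp_pos: [0.4798, -0.1163, 0.0626]
tool_rot: [-0.001, 0.672, 0.741, -0.0]
force: [-0.6, -1.0, 0.6]
opening: 0.0
grip_force: 0.0
```

Emit:
servo_tool([
  [0,0,-0.1,0,0,0,-1],
  [0,0,-0.1,0,0,0,-1],
  [0,0,-0.1,0,0,0,-1],
])

```text
time: 9.85
tcp_pos: [0.4807, -0.1167, 0.0564]
tool_rot: [0.0, 0.672, 0.741, 0.0]
force: [0.3, 1.0, 2.2]
opening: -0.001
grip_force: 1.2
```

Emit:
servo_tool([
  [0,0,-0.12,0,0,0,-1],
  [0,0,-0.08,0,0,0,-1],
  [0,0,0,0,0,0,-1],
])

```text
time: 10.15
tcp_pos: [0.4808, -0.1167, 0.0528]
tool_rot: [0.001, 0.672, 0.741, 0.0]
force: [-4.7, 1.3, 17.9]
opening: -0.0
grip_force: 8.3
```

Fully down: 18 N, which is well past the spring's 4.5 N. Hold a little longer, then let it up.

Emit:
servo_tool([
  [0,0,0,0,0,0,-1],
  [0,0,0,0,0,0,-1],
  [0,0,0,0,0,0,-1],
  [0,0,0.25,0,0,0,-1],
  [0,0,0.5,0,0,0,-1],
])

```text
time: 10.65
tcp_pos: [0.4801, -0.1164, 0.0698]
tool_rot: [-0.001, 0.672, 0.741, -0.0]
force: [0.1, -0.8, -0.2]
opening: 0.002
grip_force: 0.0
```

Emit:
servo_tool([
  [0,0,0.8,0,0,0,-1],
  [0,0,0.8,0,0,0,-1],
  [0,0,1,0,0,0,-1],
  [0,0,1,0,0,0,-1],
  [0,0,1,0,0,0,-1],
])

```text
time: 11.15
tcp_pos: [0.4804, -0.1165, 0.1859]
tool_rot: [-0.0, 0.672, 0.741, -0.0]
force: [-0.3, -0.6, -1.5]
opening: -0.0
grip_force: 0.0
```

Emit:
servo_tool([
  [-0.5,1,0.3,0,0,0,-1],
  [-0.5,1,0,0,0,0,-1],
  [-0.5,1,0,0,0,0,-1],
  [-0.5,1,0,0,0,0,-1],
  [-0.5,1,0,0,0,0,-1],
])

```text
time: 11.65
tcp_pos: [0.4174, 0.0093, 0.1925]
tool_rot: [0.0, 0.672, 0.74, 0.0]
force: [-0.2, 0.3, 0.1]
opening: 0.002
grip_force: 0.0
```

Emit:
servo_tool([
  [-0.5,1,0,0,0,0,-1],
  [-0.5,1,0,0,0,0,-1],
  [-0.5,1,0,0,0,0,-1],
  [-0.5,1,0,0,0,0,-1],
  [-0.5,1,0,0,0,0,-1],
])

```text
time: 12.15
tcp_pos: [0.3549, 0.1343, 0.1925]
tool_rot: [0.0, 0.672, 0.741, 0.0]
force: [1.0, -0.3, -0.7]
opening: 0.002
grip_force: 0.0
```

Emit:
servo_tool([
  [-0.1,1,0,0,0,0,-1],
  [-0.1,1,0,0,0,0,-1],
  [-0.1,1,0,0,0,0,-1],
  [0,0,0,0,0,0,-1],
  [0,0,0,0,0,0,-1],
])

```text
time: 12.65
tcp_pos: [0.3478, 0.2085, 0.1924]
tool_rot: [0.0, 0.671, 0.741, -0.0]
force: [0.8, 0.0, -1.0]
opening: -0.003
grip_force: 0.0
```

```bash
python3 - <<'E'
from cell import r
from h import *
s=r.read_state();print(s["time"],s["tcp_pos"],s["force"])
c=r.camera("top")
cv2.imwrite("pics/t5.png",cv2.resize(c["color"][140:320,160:460],None,fx=2.6,fy=2.6,interpolation=cv2.INTER_CUBIC))
E
```

```text
12.65 [0.34778353 0.20845035 0.19236173] [ 0.77571679  0.04069275 -0.96533529]
```

View pics/t5.png

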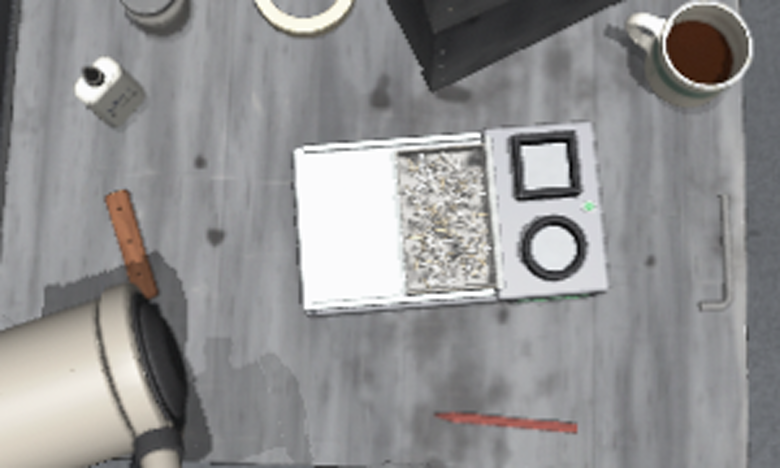

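The picture shows the tray flush on the stop (edge at about (485–497, 150–290)), both wells intact, the bystanders undisturbed and the arm clear. Handing in.

```bash
python3 -c "
from cell import r
print(r.close_job())"
```

```text
the job is handed in; nothing more can be done
None
```

The tray is home against the stop plate; after that I pressed the tare key fully down for about half a second and let it up, left the off key and the things round the scale untouched, and handed the job in at about 12.7 s.

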